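Bleed a gas inlet block with a spring coupler

TASK

Bleed the gas inlet block of the spectrometer: take the blue-gripped coupler out of its compartment in the grey bin, press it squarely, mouth first, onto the block's tilted nipple until it snaps on, and keep pushing until its mouth is fully home against the nipple's flange. Finish while still holding it pushed fully home against the valve spring: do not let go. Leave the other couplers in the bin and everything else where it stands.

Things in the scene. Friction and masses are not known exactly. Their poses are not given: they have to be found in the camera images.
- blue_coupler: Bleed coupler, round, 88 mm tall, 0.08 to 0.17 kg. Aluminium skirt 34 mm diameter from 0 to 34 mm above the mouth, blue grip 26 mm diameter to 76 mm, brass muffler 18 mm diameter to 88 mm. Starts upright, mouth down, in a bin compartment. Any roll fits. Origin: centre of the mouth plane; z along its axis, mouth to muffler.
- bin: Grey fixed bin, 90 (x) by 250 (y) by 35 mm high, walls and floor 4 mm. Two lower dividers make three compartments in a row along its y, centres at y = -82, 0, +82 mm; one coupler stands in each, up to 17 mm off centre; which is where varies. Gripping along the bin's x (across the row) keeps fingers clear of the neighbours. Origin: centre of the underside.
- block: The fixed gas inlet block, grey, on a dark 120 (x) by 100 (y) by 10 mm base plate; nothing on it is higher than the nipple. A round gauge looks to its +x, brass ports to its +-y. Origin: centre of the underside. Its nipple leans 25 degrees from the vertical towards the block's -x.
- nipple: Tilted steel nipple fixed on the block. Origin: centre of the flat flange (48 mm diameter) at its foot, 75 mm above the bench; z: outwards along the nipple, 25 degrees from vertical. Stem 16 mm diameter to 22 mm, tapering to 9 mm at 29 mm; a brass valve pin of 7 mm diameter stands out to 41 mm. The coupler's mouth rests on the flange when fully home.
- poppet (a joint): Sprung valve pin in the nipple: m pushed in, 0 = out. The coupler's roof meets it with the mouth 11 mm above the flange; it reads about 0.011 fully home. Spring: 1.6 N plus 0.8 N per mm, about 10 N fully home. If let go, the coupler is pushed back up against the pawls, mouth about 9 mm above the flange.
- poppet_tip (a point): Centre of the end of the valve pin, on the nipple's axis, 41 mm above the flange when out.
- orange_coupler: The orange-gripped coupler. Same build and size as the blue one (total height 88, skirt 34 diameter, grip 26 diameter); stands mouth-down in another compartment of the bin. Bystander: leave it there. Origin: centre of its mouth (underside); z up along its axis.
- black_coupler: The black-gripped coupler. Same build and size as the blue one (total height 88, skirt 34 diameter, grip 26 diameter); stands mouth-down in another compartment of the bin. Bystander: leave it there. Origin: centre of its mouth (underside); z up along its axis.
- beaker: Glass beaker, 70 mm diameter, 90 mm tall. Bystander. Origin: centre of the underside.
- reagent_bottle: Amber bottle with blue cap, 70 mm diameter, 150 mm tall. Bystander. Origin: centre of the underside.
- cap_jar: Clear jar with white lid, 60 mm diameter, 60 mm tall. Bystander. Origin: centre of the underside.
- wrench: Steel wrench lying flat on the bench. Bystander. Origin near its middle, on the bench.
- ferrule_tub: Small white open tub, 54 mm diameter, 25 mm tall, near the robot. Bystander. Origin: centre of the underside.
- coupler_grip (a point): Point on the blue coupler's axis at the middle of its blue grip, 55 mm from the mouth: hold it here. The mouth is a lip of 20 mm bore, 5 mm thick; behind it the bore is 27 mm and ends in a flat roof 30 mm from the mouth.
- snap (a point): Point on the nipple's axis, 15 mm above the flange, at the level of three sprung brass pawls that stick out to 12 mm radius. The coupler's lip meets their ramps with the mouth about 18 mm above the flange, needs some 10 to 18 N to pass (hardest near 14 mm), and snaps behind them with the mouth about 10 mm above the flange.

How it is judged:
By the outcome, as a careful person would: the job done as asked, in the order asked, and still so for the second after the job is handed in, while the arm keeps its last pose, push and grip.
It also fails if it takes over 42 s, if anything falls off the work surface, if the arm or the gripper's body presses on something with over 40 N, if the wrist force passes 120 N, or if a joint passes its speed limit or range.

ROBOT

A 6-joint arm with a two-finger parallel gripper is mounted at the origin on the work surface. World frame = base frame: x ahead of the robot, y to its left, z up, the work surface at z = 0. Lengths are in m, angles in rad, forces in N, time in s.
With the tool pointing down it reaches from about 0.325 to 0.775 m from the base axis. Payload 5.5 kg.
Tool frame: the origin (TCP) lies at the very end of the fingers, on their centre line; the grasp point (between the pads) lies 19 mm behind it; z points along the fingers, y is the line along which they close (so a half turn about z gives the same grasp; the last joint's range is limited). The gripper opens to 88 mm and grips with 3 to 60 N. Pads are 20 mm wide; open, the fingers measure 115 mm over their backs; the gripper's body (75 mm by 178 mm) begins 61 mm behind the grasp point.
Start: joints at [-1.28, 0.091, 1.231, -0, 1.82, -0.057], TCP at [0.204, -0.564, 0.223] pointing down, gripper open.
Joint ranges: [-2.87, 2.87], [-0.86, 2.18], [0.17, 2.46], [-1.51, 4.65], [0.06, 2.69], [-2.65, 2.65]. Speed limits (rad/s): [2.57, 2.57, 3.01, 3.14, 3.14, 3.14].

INTERFACE

Orientations are given as a unit quaternion [w, x, y, z].
In Python, from workcell import ctrl gives the robot as it stands.
- The arm moves only by the tool arm_command, never from a script. Its argument "increments" is a list of rows, each a list of 4 numbers: the shift along the tool's x, y, z in units of 25 mm (1.0 is 25 mm), then the turn about the tool's z in units of 10 degrees (1.0 is 10 degrees). A call has 1 to 20 rows; each row is the pose to reach, as a shift and turn from the pose commanded when the call began, along the tool's axes at that moment; what a row does not reach only later rows make up. A row lasts 1/8 s, in which the tool goes at most 62.5 mm and 10.7 degrees, less where a joint would pass 70% of its speed; a pose out of reach is approached as far as the arm can. A call with a gripper value outside its range is refused whole. "jaw" is the finger opening in mm, from 0 to 87.8, set as the call begins (left out, the last holds). The fingers move at their own pace and stop on an object; "force" is the grip in N (left out, the last holds). Time passes only in rows, so rows that repeat a pose let the fingers close. It gives the time, the measured TCP pose, the force, the opening and the grip force at its end, in the units of the state.
- ctrl.sense(): the state, without advancing time (a new reading comes with each control period).
- ctrl.camera(name): name is "scene" or "top" or "wrist"; returns the picture (384x512x3 uint8, blue, green, red); there is no depth.
- ctrl.camera_info(name): a dict with "mtx" (3x3 intrinsics, pixels), "D" ([k1, k2, p1, p2, k3] as OpenCV has them; the pictures are not rectified), "T" (4x4, takes a point from camera to world coordinates). Camera axes: x right, y up, looking along -z (the intrinsics and any distortion apply to the point x, -y, -z); pixel columns grow to the right and rows downward; lengths in m; the calibration is good to about 2 mm. A picture is of the moment at which its call begins: read the wrist's pose just before it. camera_info takes no time and is no camera call; for the wrist camera it gives the pose at the moment of the call.
- ctrl.finish_job(): hands the job in; it is judged then, once.
The state is a dict: "t": time; "qpos": joint angles; "qvel": joint speeds; "joint_efforts": joint torques, N m; "position": TCP position; "tool_rot": TCP orientation; "wrist_force": force on the tool from outside, world axes, zero at the start; "wrist_torque": the same for the moment, N m; "width": finger opening in m; "gripper_force": force on a finger pad.
Only numpy, scipy, OpenCV 4.12 (cv2) and the standard library are available. Lean on these libraries where they do the work, as an engineer would, in place of code of your own. Each camera call takes 0.05 s, during which the arm holds its last target. There are 200 camera calls.

## Working session

There is one attempt and no reset: what is moved stays moved. The work goes in short steps, Python scripts to look and compute and a tool call to move; the robot and the scene stay as the last step left them, time stands still between calls to the robot, and variables do not carry over. Pictures are saved under pics/ and viewed, at most 10 in all, crops included, and the job is handed in when it is done.

Besides the shell and the picture viewer there is one more tool, called after "Emit:" as a command line: name --pt "numbers of a row" for each row, then --argument value for the rest. arm_command: Moves the arm, as the interface text tells. Its arguments: {"type":"object","properties":{"increments":{"type":"array","items":{"type":"array","items":{"type":"number"}}},"jaw":{"type":"number"},"force":{"type":"number"}},"required":["increments"]}

```bash
ls; mkdir -p pics
python3 - <<'E'
from workcell import ctrl
import cv2,numpy as np
s=ctrl.sense();print({k:np.round(v,3) for k,v in s.items()})
a=ctrl.camera("scene");b=ctrl.camera("top")
cv2.imwrite("pics/scene.png",a);cv2.imwrite("pics/top.png",b)
for n in("scene","top","wrist"):
    i=ctrl.camera_info(n);print(n,np.round(i["mtx"],1).tolist(),i["D"],np.round(i["T"],3).tolist())
E
```

```text
pics
{'t': np.float64(0.0), 'qpos': array([-1.28 ,  0.092,  1.232, -0.   ,  1.82 , -0.057]), 'qvel': array([-0.   ,  0.   ,  0.   , -0.   , -0.001,  0.001]), 'joint_efforts': array([-1.0000e-03, -4.4645e+01, -4.0645e+01,  7.0000e-02,  2.9000e-02,
       -0.0000e+00]), 'position': array([ 0.204, -0.564,  0.222]), 'tool_rot': array([-0.001,  0.985,  0.173, -0.   ]), 'wrist_force': array([0.41 , 0.957, 0.443]), 'wrist_torque': array([-0.077,  0.002,  0.05 ]), 'gripper_force': np.float64(0.0), 'width': np.float64(0.088)}
scene [[370.9, 0.0, 254.9], [0.0, 370.9, 191.5], [0.0, 0.0, 1.0]] [-0.0615676  0.         0.         0.         0.       ] [[-0.7, -0.466, 0.541, 1.039], [0.714, -0.473, 0.516, 0.465], [0.015, 0.748, 0.664, 0.728], [0.0, 0.0, 0.0, 1.0]]
top [[445.0, 0.0, 253.8], [0.0, 445.0, 192.6], [0.0, 0.0, 1.0]] [-0.03739508  0.          0.          0.          0.        ] [[-0.025, 0.985, -0.17, 0.304], [-1.0, -0.025, -0.002, -0.005], [-0.007, 0.17, 0.985, 1.42], [0.0, 0.0, 0.0, 1.0]]
wrist [[291.7, 0.0, 253.6], [0.0, 291.7, 186.8], [0.0, 0.0, 1.0]] [0.00100293 0.         0.         0.         0.        ] [[0.341, 0.897, 0.28, 0.282], [-0.94, 0.326, 0.1, -0.536], [-0.001, -0.297, 0.955, 0.383], [0.0, 0.0, 0.0, 1.0]]
```

View pics/scene.png

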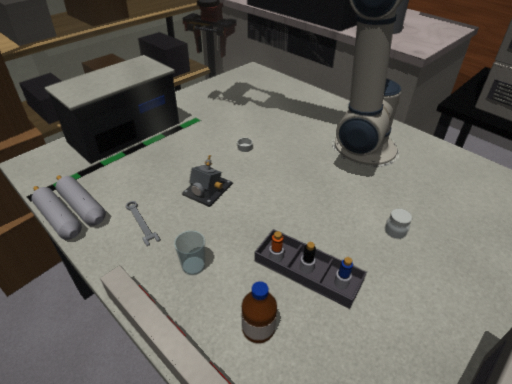

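View pics/top.png

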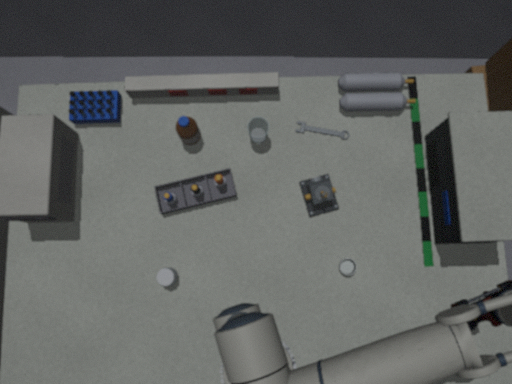

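```bash
cat > h.py <<'E'
from workcell import ctrl
import cv2,numpy as np
def ray(n,px,info=None):
    i=info or ctrl.camera_info(n);T=np.array(i["T"])
    u=cv2.undistortPoints(np.array(px,float).reshape(-1,1,2),np.array(i["mtx"]),np.array(i["D"],float)).reshape(-1,2)
    d=np.c_[u[:,0],-u[:,1],-np.ones(len(u))]@T[:3,:3].T
    return T[:3,3],d
def onz(n,px,z,info=None):
    o,d=ray(n,px,info);return o+d*((z-o[2])/d[:,2])[:,None]
def two(n1,p1,n2,p2,i1=None,i2=None):
    o1,d1=ray(n1,[p1],i1);o2,d2=ray(n2,[p2],i2)
    d1,d2=d1[0],d2[0]
    t=np.linalg.lstsq(np.c_[d1,-d2],o2-o1,rcond=None)[0]
    a,b=o1+d1*t[0],o2+d2*t[1];return (a+b)/2,np.linalg.norm(a-b)
E
python3 - <<'E'
from h import *
im=cv2.imread("pics/top.png")
c1=cv2.resize(im[160:225,145:245],None,fx=6,fy=6,interpolation=cv2.INTER_CUBIC)
c2=cv2.resize(im[165:225,290:350],None,fx=6.5,fy=6.5,interpolation=cv2.INTER_CUBIC)
sc=cv2.imread("pics/scene.png")
c3=cv2.resize(sc[145:210,175:240],None,fx=6,fy=6,interpolation=cv2.INTER_CUBIC)
c4=cv2.resize(im[165:225,290:350],None,fx=6.5,fy=6.5,interpolation=cv2.INTER_CUBIC)[:390]
cv2.imwrite("pics/crop.png",cv2.convertScaleAbs(np.hstack([c3,c2]),alpha=1.6))
hsv=cv2.cvtColor(im,cv2.COLOR_BGR2HSV)
# blue grip
m=cv2.inRange(hsv[160:225,145:245],(105,120,40),(130,255,255))
n,l,st,ce=cv2.connectedComponentsWithStats(m);print(st[1:],ce[1:]+[145,160])
# bin, plate: dark regions
g=cv2.cvtColor(im,cv2.COLOR_BGR2GRAY)
for nm,(r0,r1,c0,c1_) in dict(bin=(160,225,145,245),plate=(165,225,290,350)).items():
    d=(g[r0:r1,c0:c1_]<95).astype(np.uint8)
    d=cv2.morphologyEx(d,cv2.MORPH_CLOSE,np.ones((5,5)))
    cs,_=cv2.findContours(d,cv2.RETR_EXTERNAL,cv2.CHAIN_APPROX_NONE)
    c=max(cs,key=cv2.contourArea)+np.array([c0,r0])
    bx=cv2.boxPoints(cv2.minAreaRect(c));z=.035 if nm=="bin" else .01
    P=onz("top",bx,z);print(nm,bx.round(1).tolist(),P.round(3).tolist(),P.mean(0).round(3),np.linalg.norm(np.diff(P,axis=0),axis=1).round(3),[np.degrees(np.arctan2(*(P[i+1]-P[i])[[1,0]])).round(1) for i in range(3)])
print("blue",onz("top",[(169,198)],.07))
E
```

```text
[[24 36  3  4  8]] [[170.25 197.5 ]]
bin [[153.1999969482422, 186.39999389648438], [230.0, 167.60000610351562], [237.8000030517578, 199.3000030517578], [161.0, 218.10000610351562]] [[0.572, 0.318, 0.035], [0.626, 0.072, 0.035], [0.523, 0.049, 0.035], [0.469, 0.292, 0.035]] [0.548 0.183 0.035] [0.251 0.106 0.248] [np.float64(-77.4), np.float64(-167.5), np.float64(102.4)]
plate [[298.20001220703125, 181.39999389648438], [328.79998779296875, 172.60000610351562], [339.20001220703125, 209.10000610351562], [308.70001220703125, 217.8000030517578]] [[0.581, -0.146, 0.01], [0.607, -0.246, 0.01], [0.487, -0.273, 0.01], [0.461, -0.174, 0.01]] [ 0.534 -0.21   0.01 ] [0.103 0.123 0.102] [np.float64(-75.3), np.float64(-167.3), np.float64(104.4)]
blue [[0.52694587 0.26001079 0.07      ]]
```

View pics/crop.png

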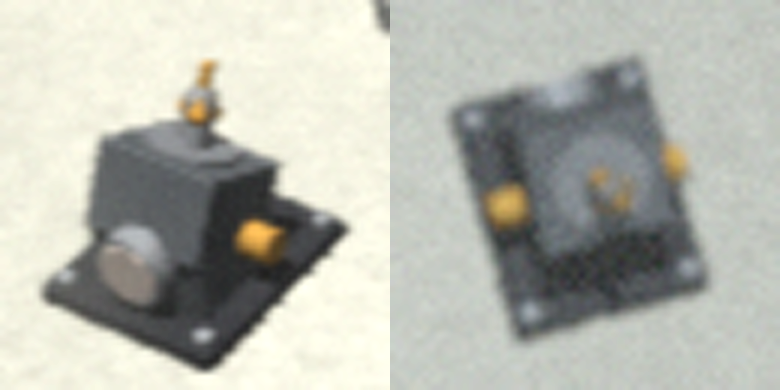

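Emit:
arm_command --pt "23.4 -26.6 0.5 -8.3" --pt "23.4 -26.6 0.5 -8.3" --pt "23.4 -26.6 0.5 -8.3" --pt "23.4 -26.6 0.5 -8.3" --pt "23.4 -26.6 0.5 -8.3" --pt "23.4 -26.6 0.5 -8.3" --pt "23.4 -26.6 0.5 -8.3" --pt "23.4 -26.6 0.5 -8.3" --pt "23.4 -26.6 0.5 -8.3" --pt "23.4 -26.6 0.5 -8.3" --pt "23.4 -26.6 0.5 -8.3" --pt "23.4 -26.6 0.5 -8.3" --pt "23.4 -26.6 0.5 -8.3" --pt "23.4 -26.6 0.5 -8.3" --pt "23.4 -26.6 0.5 -8.3" --pt "23.4 -26.6 0.5 -8.3" --pt "23.4 -26.6 0.5 -8.3" --pt "23.4 -26.6 0.5 -8.3" --pt "23.4 -26.6 0.5 -8.3" --pt "23.4 -26.6 0.5 -8.3"

```text
t: 2.6
position: [0.5278, 0.26, 0.2105]
tool_rot: [0.0, 0.623, 0.782, 0.0]
wrist_force: [-0.1, -0.8, 0.2]
width: 0.0877
gripper_force: 0.0
```

Run:
```python
from h import *
s=ctrl.sense();i=ctrl.camera_info("wrist");a=ctrl.camera("wrist");cv2.imwrite("pics/w1.png",a)
b=ctrl.camera("top");cv2.imwrite("pics/top2.png",b)
np.save("w1.npy",i["T"])
q=s["tool_rot"];print(s["t"],s["position"],q,np.degrees(2*np.arctan2(q[2],q[1])))
h=cv2.cvtColor(a,cv2.COLOR_BGR2HSV);m=cv2.inRange(h,(105,120,40),(130,255,255))
n,l,st,ce=cv2.connectedComponentsWithStats(m)
for k in range(1,n):
    if st[k,4]>60: print(st[k],ce[k],onz("wrist",[ce[k]],.059,i))
```

```text
2.6 [0.5278271  0.26001729 0.21049589] [1.26006109e-04 6.23264010e-01 7.82011440e-01 2.55410358e-04] 102.89022917221824
[249 157  25  26 282] [260.05319149 166.30851064] [[0.53325716 0.26934988 0.059     ]]
```

View pics/w1.png

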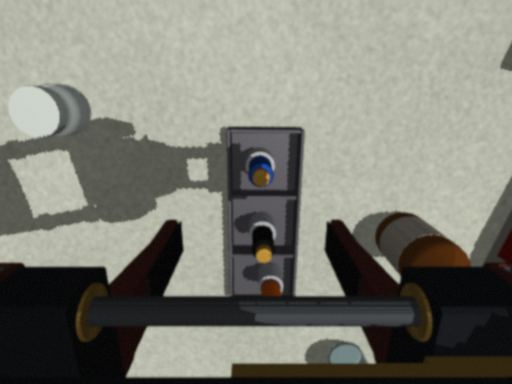

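Run:
```python
from h import *
i=ctrl.camera_info("wrist");a=cv2.imread("pics/w1.png")
h=cv2.cvtColor(a,cv2.COLOR_BGR2HSV);m=cv2.inRange(h,(8,90,90),(25,255,255));m[:150]=0;m[195:]=0;m[:,:240]=0;m[:,285:]=0
n,l,st,ce=cv2.connectedComponentsWithStats(m);print(st[1:],ce[1:])
k=1+np.argmax(st[1:,4]);p=ce[k];print("muffler top(.092)/mid(.088)",onz("wrist",[p],.092,i),onz("wrist",[p],.086,i))
B=onz("wrist",[(228,129),(303,129),(229.5,200),(300,200),(232,296),(295,297)],.035,i);print(B.round(4))
f=lambda a,b:np.degrees(np.arctan2(*(B[b]-B[a])[[1,0]]));print(f(4,0),f(5,1),f(0,1),np.linalg.norm(B[1]-B[0]))
s=ctrl.sense()["position"];psi=np.radians(102.9);print("wall end dist along toolx", (((B[0]+B[1])/2-s)[:2]@[np.cos(psi),np.sin(psi)]))
```

```text
[[255 171  14  14 139]] [[261.79136691 176.65467626]]
muffler top(.092)/mid(.088) [[0.53476788 0.26720272 0.092     ]] [[0.53531425 0.26563557 0.086     ]]
[[0.4893 0.2985 0.035 ]
 [0.5727 0.3176 0.035 ]
 [0.5082 0.2145 0.035 ]
 [0.5926 0.2339 0.035 ]
 [0.5395 0.0782 0.035 ]
 [0.6241 0.0959 0.035 ]]
102.81600421035608 103.05260255940463 12.916240680598474 0.08553386221631559
wall end dist along toolx 0.04587536651491655
```

Emit:
arm_command --pt "0.2 0.33 1.5 0" --pt "0.2 0.33 3.5 0" --pt "0.2 0.33 5.2 0" --pt "0.2 0.33 6.2 0" --pt "0.2 0.33 6.68 0" --pt "0.2 0.33 6.68 0"

```text
t: 3.45
position: [0.5345, 0.2671, 0.0428]
tool_rot: [-0.0, 0.623, 0.782, -0.0]
wrist_force: [0.1, 0.5, 0.1]
width: 0.0878
gripper_force: 0.0
```

Emit:
arm_command --pt "0 0 0 0" --pt "0 0 0 0" --pt "0 0 0 0" --pt "0 0 0 0" --pt "0 0 0 0" --pt "0 0 0 0" --pt "0 0 0 0" --pt "0 0 0 0" --jaw 15 --force 12

```text
t: 4.45
position: [0.5347, 0.2672, 0.0431]
tool_rot: [-0.0, 0.623, 0.782, -0.0]
wrist_force: [-0.5, -0.3, 0.2]
width: 0.026
gripper_force: 12.0
```

Run:
```python
from h import *
s=ctrl.sense();a=ctrl.camera("wrist");cv2.imwrite("pics/w2.png",a)
print(s["t"],s["position"],s["width"],s["gripper_force"],s["wrist_force"])
```

```text
4.45 [0.53465351 0.26716718 0.04308842] 0.026013972119692058 11.999917477369308 [-0.52299837 -0.32037727  0.22504837]
```

View pics/w2.png

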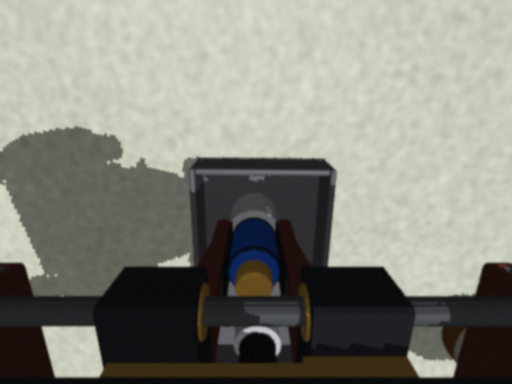

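Emit:
arm_command --pt "0 0 -0.2 0" --pt "0 0 -0.4 0" --pt "0.4 0 -0.4 0" --pt "0.6 0 -0.4 0" --pt "0.75 0 -0.4 0" --pt "0.9 0 -0.4 0" --pt "1.05 0 -0.4 0" --pt "1.2 0 -0.4 0" --pt "1.33 0 -0.4 0" --pt "1.43 0 -0.4 0" --pt "1.43 0 -0.4 0"

```text
t: 5.88
position: [0.5269, 0.3023, 0.0533]
tool_rot: [0.0, 0.623, 0.782, 0.0]
wrist_force: [0.8, -2.4, 1.4]
width: 0.0256
gripper_force: 12.0
```

Run:
```python
from h import *
s=ctrl.sense();i=ctrl.camera_info("wrist");a=ctrl.camera("wrist");b=ctrl.camera("scene");cv2.imwrite("pics/s3.png",b)
print(s["t"],s["position"],s["width"],s["gripper_force"],s["wrist_force"])
cv2.imwrite("pics/w3.png",np.hstack([a[140:,150:360],cv2.resize(b[200:300,300:400],None,fx=2.44,fy=2.44)]))
```

```text
5.875 [0.52690917 0.30233457 0.05330705] 0.0255846296125561 11.997603625059128 [ 0.83313625 -2.42663176  1.35731069]
```

View pics/w3.png

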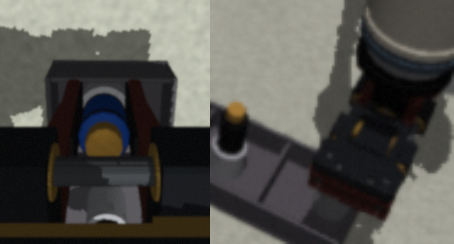

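Emit:
arm_command --pt "-0.1 0 -1 0" --pt "-0.3 0 -3 0" --pt "-0.3 0 -5 0" --pt "-0.3 0 -6 0" --pt "-0.3 0 -6 0" --jaw 10 --force 40

```text
t: 6.6
position: [0.5289, 0.2959, 0.2054]
tool_rot: [0.0, 0.623, 0.782, 0.002]
wrist_force: [0.3, 0.8, -1.6]
width: 0.0255
gripper_force: 40.0
```

```bash
cat > tilt.py <<'E'
from h import *
def proj(P,i):
    T=np.linalg.inv(np.array(i["T"]));c=np.atleast_2d(P)@T[:3,:3].T+T[:3,3]
    c=c*[1,-1,-1];return cv2.projectPoints(c,np.zeros(3),np.zeros(3),np.array(i["mtx"]),np.array(i["D"],float))[0].reshape(-1,2)
def pts(th,s):
    q=s["tool_rot"];psi=2*np.arctan2(q[2],q[1]);X=np.array([np.cos(psi),np.sin(psi),0]);Z=np.array([0,0,1.])
    g=s["position"]+.019*Z;t=np.radians(th);ax=X*np.sin(t)+Z*np.cos(t);r=X*np.cos(t)-Z*np.sin(t)
    return [g-.024*ax+.013*r, g+.018*ax+.013*r, g+.018*ax+.009*r, g+.030*ax+.009*r, g-.024*ax+.017*r,g-.058*ax+.017*r]
E
python3 - <<'E'
from tilt import *
s=ctrl.sense();i=ctrl.camera_info("wrist");a=ctrl.camera("wrist");cv2.imwrite("pics/w4.png",a);b=ctrl.camera("scene");cv2.imwrite("pics/s4.png",b)
print(s["t"],s["position"],s["width"])
for th in(10,15,20,25,30):print(th,proj(pts(th,s),i).round(1).tolist())
for r in range(200,300,3):print(r,a[r,250:260].mean(0).round().astype(int).tolist(),end=' ')
cv2.imwrite("pics/w4c.png",np.hstack([cv2.resize(a[160:320,200:320],None,fx=3,fy=3),cv2.resize(b[120:280,280:430],(450,480))]))
E
```

```text
6.6 [0.528885   0.29590188 0.20538846] 0.02549497010848348
10 [[253.5, 218.5], [253.9, 238.7], [253.9, 246.7], [254.1, 255.6], [253.5, 212.2], [253.3, 202.5]]
15 [[253.5, 221.4], [253.9, 235.0], [253.9, 243.1], [254.0, 249.3], [253.5, 215.1], [253.3, 208.9]]
20 [[253.5, 224.5], [253.9, 231.4], [253.9, 239.6], [254.0, 243.1], [253.5, 218.2], [253.3, 215.5]]
25 [[253.5, 227.7], [253.8, 228.1], [253.9, 236.2], [254.0, 237.1], [253.5, 221.4], [253.3, 222.2]]
30 [[253.5, 231.1], [253.8, 225.0], [253.8, 233.1], [254.0, 231.3], [253.5, 224.8], [253.3, 229.0]]
200 [96, 91, 93] 203 [96, 91, 93] 206 [95, 91, 92] 209 [95, 91, 93] 212 [95, 90, 92] 215 [72, 67, 69] 218 [48, 46, 46] 221 [51, 49, 49] 224 [51, 50, 49] 227 [93, 90, 89] 230 [102, 99, 98] 233 [51, 47, 46] 236 [43, 18, 7] 239 [43, 17, 5] 242 [44, 18, 5] 245 [44, 18, 6] 248 [35, 14, 5] 251 [37, 16, 7] 254 [84, 38, 15] 257 [91, 41, 16] 260 [83, 40, 20] 263 [23, 38, 47] 266 [16, 39, 52] 269 [23, 58, 79] 272 [30, 79, 106] 275 [31, 80, 106] 278 [30, 77, 103] 281 [29, 75, 101] 284 [29, 74, 98] 287 [27, 70, 95] 290 [27, 69, 93] 293 [28, 69, 93] 296 [22, 40, 50] 299 [23, 23, 22]
```

View pics/w4c.png

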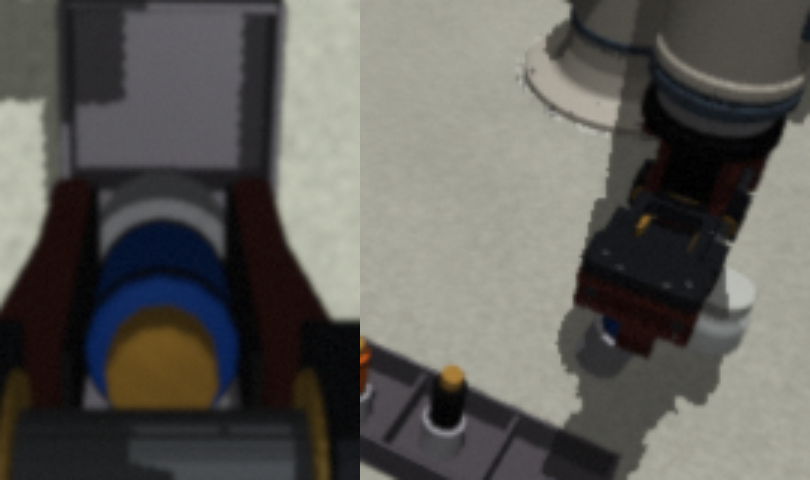

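```bash
cat >> tilt.py <<'E'
def fit(px,s,i,extra=0):
    """px: rows of skirt/blue, blue rim, muffler base -> theta, tool-x offset (mm), axial grip offset"""
    from scipy.optimize import least_squares
    q=s["tool_rot"];psi=2*np.arctan2(q[2],q[1]);X=np.array([np.cos(psi),np.sin(psi),0])
    def f(v):
        t=np.radians(v[0]);ax=X*np.sin(t)+np.array([0,0,np.cos(t)])
        P=np.array(pts(v[0],s))[:len(px)]+X*v[1]/1e3+ax*v[2]/1e3
        return np.r_[(proj(P,i)[:,1]-px),v[2]*.5]
    r=least_squares(f,[10,0,0]);return r.x.round(1),r.fun.round(1)
E
python3 - <<'E'
from tilt import *
s=ctrl.sense();i=ctrl.camera_info("wrist")
a=cv2.imread("pics/w2.png")
for r in range(195,300,3):print(r,a[r,250:260].mean(0).round().astype(int).tolist(),end=' ')
print();print(proj(pts(0,s),i).round(1)[:,1])
print(fit([234,252,261,269,226,217],s,i))
E
```

```text
195 [68, 66, 65] 198 [66, 65, 64] 201 [67, 65, 64] 204 [67, 66, 65] 207 [66, 64, 63] 210 [82, 80, 79] 213 [100, 98, 97] 216 [89, 86, 86] 219 [40, 20, 12] 222 [57, 24, 7] 225 [57, 23, 7] 228 [58, 24, 7] 231 [58, 24, 7] 234 [58, 24, 7] 237 [58, 24, 8] 240 [58, 24, 6] 243 [58, 24, 7] 246 [32, 15, 8] 249 [50, 21, 8] 252 [92, 40, 15] 255 [90, 37, 11] 258 [84, 36, 15] 261 [28, 46, 59] 264 [20, 48, 65] 267 [20, 50, 66] 270 [21, 52, 70] 273 [31, 77, 102] 276 [31, 79, 104] 279 [29, 76, 101] 282 [30, 76, 101] 285 [30, 76, 102] 288 [30, 76, 102] 291 [29, 74, 99] 294 [29, 71, 94] 297 [25, 29, 32] 
[213.2 246.9 254.3 268.3 207.1 190. ]
(array([13.1, -8.7,  0.2]), array([-1.1,  0.6, -0.5,  0.1,  0.7,  0.3,  0.1]))
```

Emit:
arm_command --pt "-0.3 0 1 0" --pt "-0.3 0 3 0" --pt "-0.3 0 5 0" --pt "-0.3 0 6 0" --pt "-0.3 0 6.3 0" --pt "-0.3 0 6.3 0"

```text
t: 7.45
position: [0.5285, 0.287, 0.0435]
tool_rot: [-0.001, 0.623, 0.782, -0.002]
wrist_force: [-1.2, -0.1, -1.0]
width: 0.0257
gripper_force: 40.0
```

Emit:
arm_command --pt "0 0 0 0" --pt "0 0 0 0" --pt "0 0 0.1 0" --pt "0 0 0.2 0" --pt "0 0 0.2 0" --jaw 20 --force 3

```text
t: 8.07
position: [0.5304, 0.2875, 0.0411]
tool_rot: [0.0, 0.623, 0.782, 0.0]
wrist_force: [0.6, -0.8, 3.0]
width: 0.0258
gripper_force: 3.0
```

Emit:
arm_command --pt "0 0 0 0" --pt "0 0 0 0" --pt "0 0 0 0" --pt "0 0 0 0" --jaw 45

```text
t: 8.57
position: [0.53, 0.2874, 0.0405]
tool_rot: [-0.0, 0.623, 0.782, -0.0]
wrist_force: [0.5, 1.0, -0.7]
width: 0.0449
gripper_force: 0.0
```

```bash
cat > rows.py <<'E'
from tilt import *
import sys
s=ctrl.sense();i=ctrl.camera_info("wrist");a=ctrl.camera("wrist");cv2.imwrite("pics/%s.png"%sys.argv[1],a)
print(s["t"],s["position"].round(4),s["width"],s["wrist_force"].round(1))
g=a[195:300,250:260].mean(1);
for r in range(0,105,2):print(r+195,g[r].round().astype(int).tolist(),end=' ')
print();print(proj(pts(0,s),i).round(1)[:,1])
E
python3 rows.py w5
```

```text
8.575 [0.53   0.2874 0.0405] 0.04490772240107209 [ 0.5  1.  -0.7]
195 [31, 30, 30] 197 [31, 29, 30] 199 [31, 30, 30] 201 [32, 31, 32] 203 [40, 38, 39] 205 [49, 46, 48] 207 [46, 43, 45] 209 [46, 44, 44] 211 [47, 45, 45] 213 [47, 45, 45] 215 [48, 45, 46] 217 [47, 44, 45] 219 [49, 47, 47] 221 [62, 60, 60] 223 [69, 68, 67] 225 [68, 67, 66] 227 [67, 66, 65] 229 [67, 65, 64] 231 [67, 65, 65] 233 [67, 66, 65] 235 [68, 66, 65] 237 [68, 66, 65] 239 [67, 66, 65] 241 [66, 64, 64] 243 [66, 64, 63] 245 [72, 70, 70] 247 [91, 89, 88] 249 [95, 93, 91] 251 [91, 88, 87] 253 [51, 48, 47] 255 [37, 18, 10] 257 [56, 23, 7] 259 [58, 23, 6] 261 [58, 23, 6] 263 [58, 24, 6] 265 [58, 24, 7] 267 [58, 24, 7] 269 [58, 24, 7] 271 [58, 24, 7] 273 [58, 24, 6] 275 [59, 24, 8] 277 [58, 23, 6] 279 [58, 23, 6] 281 [59, 24, 7] 283 [60, 24, 7] 285 [60, 24, 6] 287 [60, 24, 7] 289 [58, 24, 7] 291 [58, 23, 8] 293 [46, 19, 7] 295 [19, 13, 11] 297 [21, 20, 19] 299 [26, 25, 24] 
[213.2 246.9 254.3 268.3 207.1 190. ]
```

Run:
```python
from tilt import *
s=ctrl.sense();i=ctrl.camera_info("wrist")
q=s["tool_rot"];psi=2*np.arctan2(q[2],q[1]);X=np.array([np.cos(psi),np.sin(psi),0])
for d in(-14,-16,-18,-20,-22):
    P=np.array(pts(0,s))+X*d/1e3+[0,0,.0025];print(d,proj(P,i)[[0,4,5],1].round(1))
```

```text
-14 [235.6 229.8 209.3]
-16 [238.5 232.7 211.9]
-18 [241.4 235.6 214.4]
-20 [244.2 238.5 216.9]
-22 [247.1 241.4 219.4]
```

Emit:
arm_command --pt "-0.5 0 -0.12 0" --pt "-1.12 0 -0.12 0" --pt "-1.12 0 -0.12 0" --pt "-1.12 0 -0.12 0"

```text
t: 9.12
position: [0.5365, 0.2598, 0.0437]
tool_rot: [-0.0, 0.623, 0.782, 0.0]
wrist_force: [-1.1, 0.4, 0.7]
width: 0.0447
gripper_force: 0.0
```

Emit:
arm_command --pt "0 0 0 0" --pt "0 0 0 0" --pt "0 0 0 0" --pt "0 0 0 0" --pt "0 0 0 0" --jaw 15 --force 6

```text
t: 9.75
position: [0.5363, 0.2603, 0.0436]
tool_rot: [-0.0, 0.623, 0.782, 0.0]
wrist_force: [0.3, 0.1, -0.7]
width: 0.026
gripper_force: 6.0
```

```bash
python3 rows.py w6
python3 - <<'E'
from tilt import *
s=ctrl.sense();q=s["tool_rot"];psi=2*np.arctan2(q[2],q[1]);print("inner wall ahead", .0372-(s["position"]-[.5347,.2672,0])[:2]@[np.cos(psi),np.sin(psi)])
E
```

```text
9.75 [0.5363 0.2603 0.0436] 0.026037370158904363 [ 0.3  0.1 -0.7]
195 [67, 66, 65] 197 [79, 78, 76] 199 [100, 98, 97] 201 [102, 100, 98] 203 [90, 88, 87] 205 [41, 35, 33] 207 [51, 21, 8] 209 [58, 24, 7] 211 [59, 25, 7] 213 [59, 24, 8] 215 [59, 24, 7] 217 [58, 24, 6] 219 [59, 24, 8] 221 [59, 24, 7] 223 [59, 25, 8] 225 [59, 25, 7] 227 [59, 23, 7] 229 [52, 22, 7] 231 [25, 12, 7] 233 [44, 19, 8] 235 [79, 35, 13] 237 [93, 40, 14] 239 [91, 37, 11] 241 [90, 36, 11] 243 [79, 38, 25] 245 [35, 47, 58] 247 [20, 48, 65] 249 [20, 50, 66] 251 [20, 50, 67] 253 [22, 52, 70] 255 [25, 63, 85] 257 [33, 83, 111] 259 [32, 81, 108] 261 [30, 78, 103] 263 [31, 77, 103] 265 [30, 76, 102] 267 [31, 77, 103] 269 [30, 77, 104] 271 [30, 76, 102] 273 [30, 76, 102] 275 [30, 75, 101] 277 [30, 75, 101] 279 [30, 76, 101] 281 [30, 75, 102] 283 [30, 76, 102] 285 [30, 76, 101] 287 [45, 72, 89] 289 [64, 66, 68] 291 [67, 65, 65] 293 [68, 66, 65] 295 [57, 56, 55] 297 [29, 27, 27] 299 [28, 26, 26] 
[213.2 246.9 254.3 268.3 207.1 190. ]
inner wall ahead 0.04435524477955167
```

Emit:
arm_command --pt "0 0 -0.5 0" --pt "0.3 0 -0.96 0" --pt "0.6 0 -0.96 0" --pt "0.8 0 -0.96 0" --pt "0.95 0 -0.96 0" --pt "1.1 0 -0.96 0" --pt "1.25 0 -0.96 0" --pt "1.4 0 -0.96 0" --pt "1.52 0 -0.96 0" --pt "1.64 0 -0.96 0" --pt "1.76 0 -0.96 0" --pt "1.76 0 -0.96 0"

```text
t: 11.3
position: [0.5265, 0.3034, 0.0676]
tool_rot: [-0.0, 0.623, 0.782, 0.0]
wrist_force: [-0.3, -1.3, -1.0]
width: 0.026
gripper_force: 6.0
```

```bash
python3 rows.py w7
```

```text
11.3 [0.5265 0.3034 0.0676] 0.02596409562404545 [-0.3 -1.3 -1. ]
195 [64, 70, 68] 197 [36, 35, 36] 199 [30, 28, 29] 201 [28, 27, 28] 203 [28, 27, 28] 205 [28, 28, 28] 207 [29, 28, 28] 209 [28, 26, 27] 211 [37, 35, 36] 213 [45, 43, 44] 215 [44, 42, 42] 217 [79, 77, 76] 219 [108, 106, 104] 221 [109, 106, 105] 223 [74, 70, 69] 225 [37, 22, 15] 227 [39, 19, 10] 229 [76, 33, 12] 231 [95, 44, 19] 233 [96, 46, 20] 235 [87, 44, 26] 237 [39, 40, 46] 239 [23, 58, 78] 241 [30, 78, 104] 243 [33, 86, 114] 245 [34, 86, 115] 247 [34, 88, 116] 249 [35, 89, 118] 251 [35, 90, 120] 253 [35, 90, 121] 255 [35, 90, 122] 257 [35, 91, 122] 259 [35, 90, 120] 261 [34, 88, 118] 263 [34, 88, 117] 265 [33, 86, 116] 267 [34, 86, 115] 269 [34, 84, 114] 271 [33, 83, 112] 273 [31, 80, 106] 275 [42, 67, 86] 277 [78, 45, 35] 279 [66, 43, 35] 281 [80, 75, 76] 283 [55, 52, 53] 285 [30, 28, 29] 287 [29, 27, 28] 289 [29, 26, 28] 291 [30, 27, 28] 293 [30, 28, 29] 295 [26, 24, 25] 297 [22, 21, 20] 299 [24, 23, 23] 
[213.2 246.9 254.3 268.3 207.1 190. ]
```

Run:
```python
from tilt import *
s=ctrl.sense();i=ctrl.camera_info("wrist")
print(fit([224,227.7,237,239.5,217],s,i),fit([205,232.5,244,255.5,198],{**s},i))
```

```text
(array([21.4,  1.2,  0.2]), array([-0.4,  0.7, -0.4, -0.2,  0.3,  0.1])) (array([1.2, 6.3, 0.7]), array([-0.4,  2.1, -1.7, -0.4,  0.4,  0.4]))
```

Emit:
arm_command --pt "0.1 0 0 0" --pt "0.2 0 0 0" --pt "0.2 0 0 0"

```text
t: 11.72
position: [0.5253, 0.308, 0.0675]
tool_rot: [-0.0, 0.623, 0.782, -0.0]
wrist_force: [-0.1, -1.2, -0.9]
width: 0.0261
gripper_force: 6.0
```

Emit:
arm_command --pt "0 0 -0.2 0" --pt "0 0 -1.5 0" --pt "0 0 -3.5 0" --pt "0 0 -5 0" --pt "0 0 -5.6 0" --pt "0 0 -5.6 0" --jaw 10 --force 45

```text
t: 12.48
position: [0.5257, 0.3082, 0.2082]
tool_rot: [0.0, 0.623, 0.782, 0.001]
wrist_force: [-0.2, -0.5, -1.5]
width: 0.0256
gripper_force: 45.0
```

```bash
python3 rows.py w8
```

```text
12.475 [0.5257 0.3082 0.2082] 0.025634199913171226 [-0.2 -0.5 -1.5]
195 [94, 90, 92] 197 [95, 90, 92] 199 [94, 89, 91] 201 [94, 89, 91] 203 [94, 89, 91] 205 [93, 88, 90] 207 [94, 89, 91] 209 [93, 88, 90] 211 [94, 88, 90] 213 [93, 88, 90] 215 [93, 88, 90] 217 [93, 88, 90] 219 [92, 87, 90] 221 [96, 92, 93] 223 [99, 96, 95] 225 [73, 69, 68] 227 [57, 30, 19] 229 [80, 35, 12] 231 [86, 38, 14] 233 [81, 38, 18] 235 [46, 46, 52] 237 [26, 64, 85] 239 [28, 71, 96] 241 [28, 74, 99] 243 [29, 75, 101] 245 [30, 77, 103] 247 [31, 79, 105] 249 [31, 80, 108] 251 [32, 82, 111] 253 [33, 83, 112] 255 [32, 84, 112] 257 [33, 84, 113] 259 [33, 85, 114] 261 [34, 86, 115] 263 [33, 86, 116] 265 [34, 88, 117] 267 [34, 87, 118] 269 [34, 87, 116] 271 [31, 76, 102] 273 [59, 56, 61] 275 [92, 47, 25] 277 [79, 36, 15] 279 [32, 19, 13] 281 [14, 17, 20] 283 [16, 35, 46] 285 [18, 45, 61] 287 [28, 72, 96] 289 [49, 125, 165] 291 [54, 138, 181] 293 [54, 138, 181] 295 [45, 110, 145] 297 [23, 36, 46] 299 [24, 23, 22] 
[213.2 246.9 254.3 268.3 207.2 190. ]
```

Run:
```python
from h import *
print(onz("top",[(323,193.5),(323.8,195.5)],.075),onz("top",[(324,194.5)],.09), two("scene",(209.7,156),"top",(324,195.5)))
```

```text
[[ 0.52796387 -0.21369411  0.075     ]
 [ 0.52168995 -0.21582972  0.075     ]] [[ 0.52231775 -0.21424065  0.09      ]] (array([ 0.51650923, -0.21145092,  0.10902741]), np.float64(0.0009661746263367666))
```

Emit:
arm_command --pt "-1 -0.1 -1.07 -0.5" --pt "-3 -0.3 -1.07 -1.5" --pt "-5.2 -0.5 -1.07 -2.5" --pt "-7.4 -0.7 -1.07 -3.5" --pt "-9.6 -0.9 -1.07 -4.5" --pt "-11.8 -1.1 -1.07 -5.5" --pt "-14 -1.4 -1.07 -6.5" --pt "-16.2 -1.7 -1.07 -7.5" --pt "-18.2 -2 -1.07 -8.4" --pt "-19.4 -2.1 -1.07 -8.9" --pt "-20.15 -2.18 -1.07 -9.06" --pt "-20.15 -2.18 -1.07 -9.06" --pt "-20.15 -2.18 -1.07 -9.06" --pt "-20.15 -2.18 -1.07 -9.06"

```text
t: 14.28
position: [0.585, -0.1942, 0.2341]
tool_rot: [-0.0, -0.118, 0.993, 0.0]
wrist_force: [-0.1, 0.5, -0.9]
width: 0.0256
gripper_force: 45.0
```

Run:
```python
from tilt import *
s=ctrl.sense();i=ctrl.camera_info("wrist");a=ctrl.camera("wrist");cv2.imwrite("pics/w9.png",a)
q=s["tool_rot"];print(s["t"],s["position"],s["width"],np.degrees(2*np.arctan2(q[2],q[1])),i["T"])
p=proj([[.5165,-.2115,.112],[.533,-.2075,.075]],i);print(p)
c,r=int(p[0,0]),int(p[0,1]);r0=max(0,r-90);c0=max(0,c-100)
print(r0,c0);cv2.imwrite("pics/w9c.png",cv2.resize(a[r0:r0+180,c0:c0+200],None,fx=3.3,fy=3.3,interpolation=cv2.INTER_CUBIC))
```

```text
14.275 [ 0.58499383 -0.19417237  0.23407631] 0.025628306856894868 193.5828657325747 [[-2.35103095e-01 -9.27587183e-01 -2.90359353e-01  5.04940190e-01]
 [ 9.71970412e-01 -2.24296286e-01 -7.04605919e-02 -2.13604688e-01]
 [ 2.31817602e-04 -2.98786203e-01  9.54320047e-01  3.95935476e-01]
 [ 0.00000000e+00  0.00000000e+00  0.00000000e+00  1.00000000e+00]]
[[252.82261892 108.50465652]
 [252.92331102 123.31301929]]
18 152
```

View pics/w9c.png

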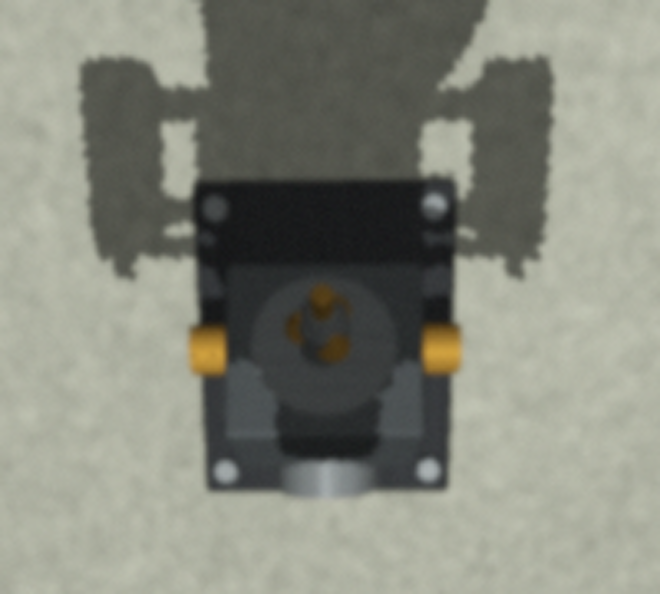

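Run:
```python
from tilt import *
s=ctrl.sense();i=ctrl.camera_info("wrist")
ps=np.radians(193.6);X=np.array([np.cos(ps),np.sin(ps),0]);ax=X*np.sin(np.radians(25))+[0,0,np.cos(np.radians(25))]
F=onz("wrist",[(250.2,122.2)],.075,i)[0];P=onz("wrist",[(249.6,107.2)],.1122,i)[0];print(F,P,P-F-.041*ax)
B=onz("wrist",np.array([(215,208),(435,206),(226,472),(429,470)])/3.3+[152,18],.012,i);d=B[0]-B[2];e=B[1]-B[3];d,e=B[0]+B[1]-B[2]-B[3],B[1]-B[0]+B[3]-B[2];print(np.degrees(np.arctan2(d[1],d[0]))%360,np.degrees(np.arctan2(e[1],e[0])))
F=(F+P-.041*ax)/2
Y=np.array([np.sin(ps),-np.cos(ps),0])
g=s["position"]+[0,0,.019]+X*.0005
for h in(.045,.020,.0):
    t=F+ax*(.058+h);D=t-g;print(h,(np.array([D@X,D@Y,-D[2]])/.025).round(3))
a=cv2.imread("pics/w9.png");hsv=cv2.cvtColor(a,cv2.COLOR_BGR2HSV);m=cv2.inRange(hsv,(100,120,40),(130,255,255));m[:200]=0
yy,xx=np.nonzero(m[:240]);
for r in range(222,240,3):print(r,a[r,250:260].mean(0).round().astype(int).tolist(),[xx[yy==r].min(),xx[yy==r].max()] if (yy==r).any() else '')
```

```text
[ 0.53268584 -0.2107512   0.075     ] [ 0.51616604 -0.21483755  0.1122    ] [ 3.21706492e-04 -1.19585057e-05  4.13807315e-05]
193.99459871489407 104.13537281602012
0.045 [ 3.905 -0.15   3.397]
0.02 [ 3.482 -0.15   4.303]
0.0 [ 3.144 -0.15   5.028]
222 [109, 113, 110] 
225 [67, 64, 63] 
228 [64, 27, 10] [np.int64(245), np.int64(262)]
231 [76, 32, 10] [np.int64(239), np.int64(268)]
234 [61, 35, 28] [np.int64(236), np.int64(271)]
237 [24, 58, 78] [np.int64(233), np.int64(274)]
```

Emit:
arm_command --pt "2 -0.08 1 -0.04" --pt "4 -0.15 1.8 -0.04" --pt "4.5 -0.15 2.13 -0.04" --pt "4.3 -0.15 2.55 -0.04" --pt "4.1 -0.15 2.98 -0.04" --pt "3.91 -0.15 3.4 -0.04" --pt "3.78 -0.15 3.67 -0.04" --pt "3.65 -0.15 3.94 -0.04" --pt "3.53 -0.15 4.2 -0.04" --pt "3.53 -0.15 4.2 -0.04" --force 55

```text
t: 15.58
position: [0.5, -0.2194, 0.1287]
tool_rot: [-0.0, -0.121, 0.993, 0.0]
wrist_force: [-0.4, 0.1, -1.5]
width: 0.0255
gripper_force: 55.0
```

Run:
```python
from tilt import *
s=ctrl.sense();print(s["t"],s["position"],s["wrist_force"],s["wrist_torque"],s["width"])
b=ctrl.camera("scene");cv2.imwrite("pics/s10.png",b)
cv2.imwrite("pics/s10c.png",cv2.resize(b[120:215,160:270],None,fx=6,fy=6,interpolation=cv2.INTER_CUBIC))
```

```text
15.575 [ 0.49998108 -0.21939986  0.12867974] [-0.39153914  0.12926565 -1.5149592 ] [ 0.07573157 -0.12767161 -0.03388867] 0.025536530061139595
```

View pics/s10c.png

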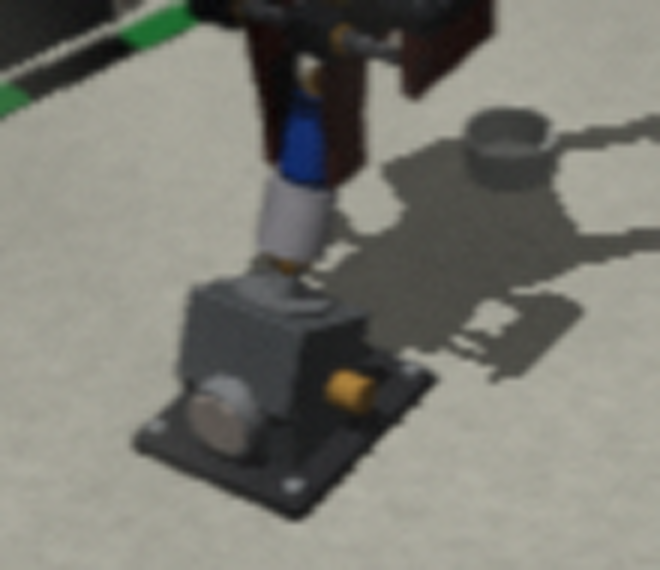

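Emit:
arm_command --pt "-0.04 0 0.09 0" --pt "-0.08 0 0.18 0" --pt "-0.12 0 0.26 0" --pt "-0.15 0 0.33 0" --pt "-0.19 0 0.4 0" --pt "-0.22 0 0.47 0" --pt "-0.25 0 0.54 0" --pt "-0.25 0 0.54 0" --force 60

```text
t: 16.62
position: [0.506, -0.2182, 0.116]
tool_rot: [-0.0, -0.121, 0.993, -0.0]
wrist_force: [-3.9, -0.5, 1.3]
width: 0.0254
gripper_force: 60.0
```

```bash
cat > st.py <<'E'
from tilt import *
s=ctrl.sense();ps=np.radians(194);X=np.array([np.cos(ps),np.sin(ps),0]);t=np.radians(25);ax=X*np.sin(t)+[0,0,np.cos(t)];r=X*np.cos(t)-[0,0,np.sin(t)]
F=np.array([.5328,-.21075,.075]);d=s["position"]+[0,0,.019]-F
print(s["t"],"h",d@ax*1e3-58,"rad",d@r*1e3,"push",s["wrist_force"]@ax,"side",s["wrist_force"]@r,s["wrist_force"].round(1),s["wrist_torque"].round(2),s["width"])
E
python3 st.py
```

```text
16.625 h 8.108934377287682 rad -0.17586696747536534 push 2.8227362515199887 side 2.986691798984044 [-3.9 -0.5  1.3] [ 0.08  0.6  -0.01] 0.025401727802821662
```

Emit:
arm_command --pt "-0.04 0 0.09 0" --pt "-0.08 0 0.18 0" --pt "-0.12 0 0.25 0" --pt "-0.14 0 0.3 0" --pt "-0.15 0 0.33 0" --pt "-0.15 0 0.33 0"

```text
t: 17.38
position: [0.5093, -0.2176, 0.1097]
tool_rot: [-0.0, -0.121, 0.993, -0.001]
wrist_force: [-9.8, 0.1, 12.4]
width: 0.0252
gripper_force: 60.0
```

```bash
python3 st.py
python3 - <<'E'
from h import *
b=ctrl.camera("scene");cv2.imwrite("pics/s11c.png",cv2.resize(b[120:215,160:270],None,fx=6,fy=6,interpolation=cv2.INTER_CUBIC))
E
```

```text
17.375 h 0.9844573238910215 rad -0.5354920097956695 push 15.270214162527852 side 3.339255653030816 [-9.8  0.1 12.4] [0.26 1.7  0.04] 0.025186109097374326
```

View pics/s11c.png

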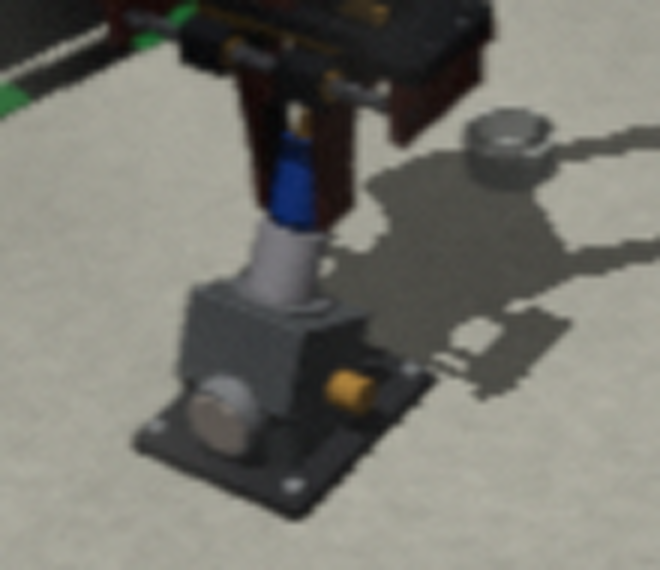

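Emit:
arm_command --pt "-0.02 0 0.04 0" --pt "-0.035 0 0.07 0" --pt "-0.035 0 0.07 0" --pt "-0.035 0 0.07 0"

```text
t: 17.92
position: [0.5096, -0.2175, 0.1096]
tool_rot: [-0.0, -0.121, 0.993, -0.001]
wrist_force: [-15.4, 2.5, 20.6]
width: 0.0253
gripper_force: 60.0
```

```bash
python3 st.py
```

```text
17.925 h 0.8427609395594189 rad -0.7359468159212386 push 24.70635122737342 side 4.312711026372699 [-15.4   2.5  20.6] [0.51 2.81 0.04] 0.025338811289551216
```

```bash
python3 rows.py w12 | cut -c1-2600
```

```text
17.925 [ 0.5096 -0.2175  0.1096] 0.025338811289551216 [-15.4   2.5  20.6]
195 [32, 31, 29] 197 [32, 32, 30] 199 [33, 32, 30] 201 [32, 32, 30] 203 [34, 33, 30] 205 [43, 42, 39] 207 [53, 52, 49] 209 [53, 53, 49] 211 [59, 58, 54] 213 [74, 73, 69] 215 [76, 76, 72] 217 [78, 78, 74] 219 [78, 78, 74] 221 [91, 90, 88] 223 [100, 98, 96] 225 [76, 73, 72] 227 [59, 31, 21] 229 [82, 35, 12] 231 [87, 37, 13] 233 [85, 39, 18] 235 [50, 45, 50] 237 [27, 65, 86] 239 [28, 73, 97] 241 [29, 76, 100] 243 [30, 76, 102] 245 [30, 77, 103] 247 [30, 78, 105] 249 [31, 80, 107] 251 [32, 80, 109] 253 [32, 82, 110] 255 [33, 83, 111] 257 [33, 83, 112] 259 [33, 83, 111] 261 [33, 84, 113] 263 [34, 85, 114] 265 [34, 86, 115] 267 [35, 87, 116] 269 [34, 87, 116] 271 [34, 81, 109] 273 [79, 70, 77] 275 [125, 60, 31] 277 [95, 43, 18] 279 [66, 54, 48] 281 [98, 97, 90] 283 [123, 122, 116] 285 [155, 155, 148] 287 [159, 159, 153] 289 [165, 169, 163] 291 [180, 195, 191] 293 [178, 194, 191] 295 [140, 154, 151] 297 [46, 49, 48] 299 [22, 21, 20] 
[213.2 246.9 254.3 268.3 207.2 190. ]
```

Emit:
arm_command --pt "-0.01 0 0.03 0" --pt "-0.015 0 0.05 0" --pt "-0.015 0 0.05 0" --pt "-0.015 0 0.05 0" --pt "-0.015 0 0.05 0"

```text
t: 18.6
position: [0.5097, -0.2175, 0.1096]
tool_rot: [-0.0, -0.121, 0.993, -0.001]
wrist_force: [-18.1, 2.6, 26.0]
width: 0.0251
gripper_force: 60.0
```

```bash
python3 st.py
python3 - <<'E'
from h import *
s=ctrl.sense()
if np.linalg.norm(s["wrist_force"])<38: print(ctrl.finish_job())
E
```

```text
18.6 h 0.7870122740192969 rad -0.8654386797419279 push 30.722286535088745 side 4.355939322789353 [-18.1   2.6  26. ] [0.71 3.42 0.09] 0.025120262983784655
the job is handed in; nothing more can be done
None
```

I handed in the job at 18.6 s with the blue coupler on the nipple and still gripped at 60 N. It is pushed with about 31 N against a hard stop, which I take to be the flange, and I inferred the snap from the force readings because I did not read the valve pin directly.

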